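# Check the bare corner of a glue tray with a square

## Task

Pick up the L-shaped checking square by its wooden post and press it against the outside of the clamped plywood tray at its bare corner (the only one without a steel cap), so that one leg lies flush on the front board and the other flush on the side board. Hold it pressed against both faces for about a second, then let go and leave it standing on the bench, flush in place around the corner, for the inspector to see.

Things in the scene. Friction and masses are not known exactly. Their poses are not given: they have to be found in the camera images.
- square: Loose aluminium L on edge, about 180 g, wooden post outside its bend (a straight bar with a like post is not it). Origin: L's inner corner, underside; z up. Legs' inner faces are x=0 (y 0 to 90 mm) and y=0 (x 0 to 90 mm); legs 12 mm thick outwards, 22 tall. Post 26 x 26 mm, sides parallel to the legs, centred x=-15, y=-15, top 94 mm above the bench; grip its upper half, clear of the tray.
- tray: Open plywood tray, 200 (x) x 240 (y) mm, walls 32 tall, 12 thick; clamped, does not move. Origin: outside edge of its bare corner, at bench height, the end nearest the robot's right; the other 3 corners have steel caps. It fills x>0, y>0 of this frame; z up. The square sits right when its frame coincides with this one. Things inside lie lower than 45 mm; clamps on the far board, 75 mm tall.
- front_board: The tray's board that faces the robot, 240 mm long along the tray's y, 12 mm thick, 32 mm tall; origin at its middle; axes as the tray's. Its outer face is the plane x=0 of the tray, and it ends at the bare corner.
- side_board: The tray's board on the robot's right, 200 mm long along the tray's x, 12 mm thick, 32 mm tall; origin at its middle; axes as the tray's. Its outer face is the plane y=0 of the tray, and it ends at the bare corner. Press with the square a few mm clear of the bench, or it drags.

How it is judged:
By the outcome, as a careful person would: the job done as asked, in the order asked, and still so for the second after the job is handed in, with the robot touching nothing.
It also fails if it takes over 45 s, if anything falls off the work surface, if the arm or the gripper's body presses on something with over 40 N, if the wrist force passes 120 N, or if a joint passes its speed limit or range.

## Robot

A 7-joint arm with a two-finger parallel gripper is mounted at the origin on the work surface. World frame = base frame: x ahead of the robot, y to its left, z up, the work surface at z = 0. Lengths are in m, angles in degrees, forces in N, time in s.
With the tool pointing down it reaches from about 0.425 to 0.875 m from the base axis. Payload 4.7 kg.
Tool frame: the origin (TCP) lies between the finger pads; the fingertips stand 8 mm ahead of it and the grasp point (between the pads) lies 11 mm behind it (env.tip_extent is the distance from the TCP to the fingertips, in m); z points along the fingers, y is the line along which they close (so a half turn about z gives the same grasp; the last joint's range is limited). The gripper opens to 87 mm and grips with 3 to 60 N. Pads are 19 mm wide; open, the fingers measure 117 mm over their backs; the gripper's body (75 mm by 190 mm) begins 51 mm behind the grasp point.
Start: joints at [-76.37, 18.392, -4.016, 83.108, 1.295, 78.541, -3.26], TCP at [0.144, 0.634, 0.231] pointing down, gripper open.
Joint ranges: [-163.93, 163.93], [-17.29, 119.83], [-79.2, 71.16], [3.27, 140.29], [-89.18, 269.18], [5.43, 117.66], [-154.24, 154.24]. Speed limits (degrees/s): [147.25, 147.25, 180, 180, 180, 180, 180].

## Interface

Orientations are given as [roll, pitch, yaw] about the fixed x, y, z axes, in that order (R = Rz(yaw) Ry(pitch) Rx(roll)).
In Python, from cell import sensors, vision, workorder, env gives the robot as it stands.
- The arm moves only by the tool drive_tool, never from a script. Its argument "moves" is a list of rows, each an object of numbers: "x", "y", "z": the shift along the tool's x, y, z in mm; "rx", "ry", "rz": the turn, a rotation vector about the tool's x, y, z in rad; "fingers": the closure, from -1 (fully open) to 1 (shut). In form: [{"x": .., "y": .., "z": .., "rx": .., "ry": .., "rz": .., "fingers": ..}, ...]. A call has 1 to 20 rows; each row is the pose to reach, as a shift and turn from the pose commanded when the call began, along the tool's axes at that moment; what a row does not reach only later rows make up. A row lasts 1/8 s, in which the tool goes at most 62.5 mm and 10.7 degrees, less where a joint would pass 70% of its speed; a pose out of reach is approached as far as the arm can. A call with a gripper value outside its range is refused whole. The fingers move at their own pace and stop on an object; "force" is the grip in N (left out, the last holds). Time passes only in rows, so rows that repeat a pose let the fingers close. It gives the time, the measured TCP pose, the force, the opening and the grip force at its end, in the units of the state.
- sensors.get_obs(): the state, without advancing time (a new reading comes with each control period).
- vision.read_camera(name): name is "scene" or "top" or "wrist"; returns a dict with "image" (384x512x3 uint8, red, green, blue), "fx", "fy", "cx", "cy" (pixels), "R" (3x3) and "t" (3): a world point X has camera coordinates R X + t. Camera axes: x right, y down, z forward; pixel columns grow to the right and rows downward; lengths in m; the calibration is good to about 2 mm. The wrist camera is an equidistant fisheye: a pixel r from the principal point sees the ray r / f radians off the axis. A picture is of the moment at which its call begins. There is no depth.
- workorder.sign_off(): hands the job in; it is judged then, once.
The state is a dict: "time_s": time; "qpos": joint angles; "joint_velocities": joint speeds; "effort": joint torques, N m; "tool_pos": TCP position; "tool_rot": TCP orientation; "force": force on the tool from outside, world axes, zero at the start; "wrist_torque": the same for the moment, N m; "grip_width": finger opening in m; "grasp_force": force on a finger pad.
Only numpy, scipy, OpenCV 4.12 (cv2) and the standard library are available. Lean on these libraries where they do the work, as an engineer would, in place of code of your own. Each camera call takes 0.05 s, during which the arm holds its last target. There are 200 camera calls.

## Working session

There is one attempt and no reset: what is moved stays moved. The work goes in short steps, Python scripts to look and compute and a tool call to move; the robot and the scene stay as the last step left them, time stands still between calls to the robot, and variables do not carry over. Pictures are saved under pics/ and viewed, at most 10 in all, crops included, and the job is handed in when it is done.

Besides the shell and the picture viewer there is one more tool, called after "Emit:" by a JSON object that holds its "method" and its "body", one argument or row to a line. drive_tool: Moves the arm, as the interface text tells. Its arguments: {"type":"object","properties":{"moves":{"type":"array"},"force":{"type":"number"}},"required":["moves"]}

```bash
mkdir -p pics
python3 - <<'E'
from cell import sensors, vision
import cv2
print(sensors.get_obs())
for n in("scene","top"):
    c=vision.read_camera(n); cv2.imwrite(f"pics/{n}0.png",cv2.resize(c["image"][:,:,::-1],(800,600),interpolation=cv2.INTER_CUBIC))
    print(n,{k:c[k] for k in c if k!="image"})
E
```

```text
{'time_s': 0.0, 'qpos': array([-76.36997122,  18.43786418,  -4.01651614,  83.17585382,
         1.29763441,  78.54264089,  -3.26102806]), 'joint_velocities': array([ 0.02443522, -0.09518994, -0.0924351 , -0.01091595, -0.03961699,
        0.04036716,  0.02699885]), 'effort': array([-1.03309515e-05, -4.91314960e+01, -4.04216917e-01, -3.12512612e+01,
       -6.39030640e-02,  4.41066083e-02,  2.10506696e-04]), 'tool_pos': array([0.14418326, 0.63323508, 0.22946689]), 'tool_rot': array([-1.79889040e+02,  8.20272696e-03,  1.67180182e+02]), 'force': array([ 0.24905149, -0.15859758,  0.56083644]), 'wrist_torque': array([ 0.02482893, -0.05347539,  0.0313074 ]), 'grasp_force': 0.0, 'grip_width': 0.08707199838011961}
scene {'fx': 411.32918149186537, 'fy': 411.32918149186537, 'cx': 252.79613306838658, 'cy': 187.32230047905827, 'R': array([[-0.71512159,  0.69898991,  0.00376993],
       [ 0.6006075 ,  0.61720987, -0.50825447],
       [-0.35759158, -0.3611995 , -0.86119869]]), 't': array([ 0.43518613, -0.29405143,  1.38180041])}
top {'fx': 396.6740520656633, 'fy': 396.6740520656633, 'cx': 257.98006823831406, 'cy': 183.82896735013765, 'R': array([[ 0.01390243, -0.99959842,  0.02469246],
       [-0.99197125, -0.01689231, -0.12533029],
       [ 0.12569708, -0.02275181, -0.99180774]]), 't': array([-0.04591901,  0.56940419,  0.94626521])}
```

View pics/top0.png

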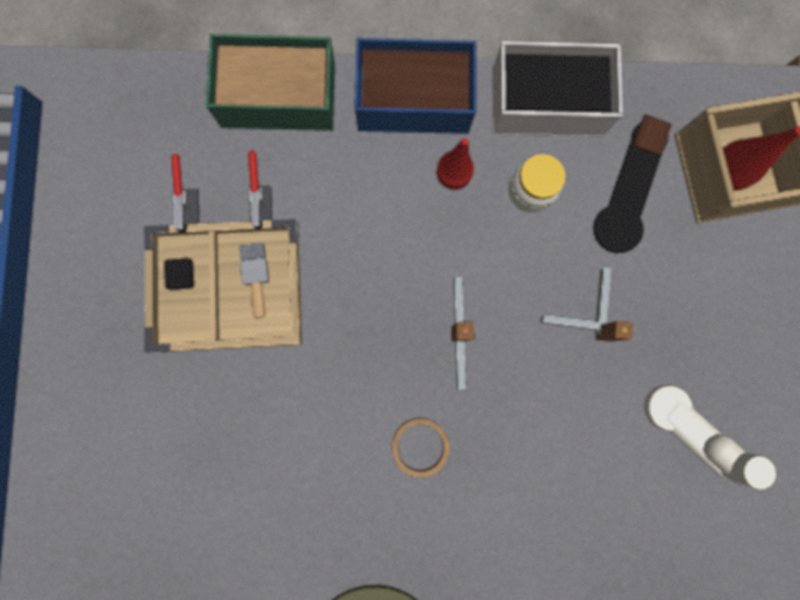

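View pics/scene0.png

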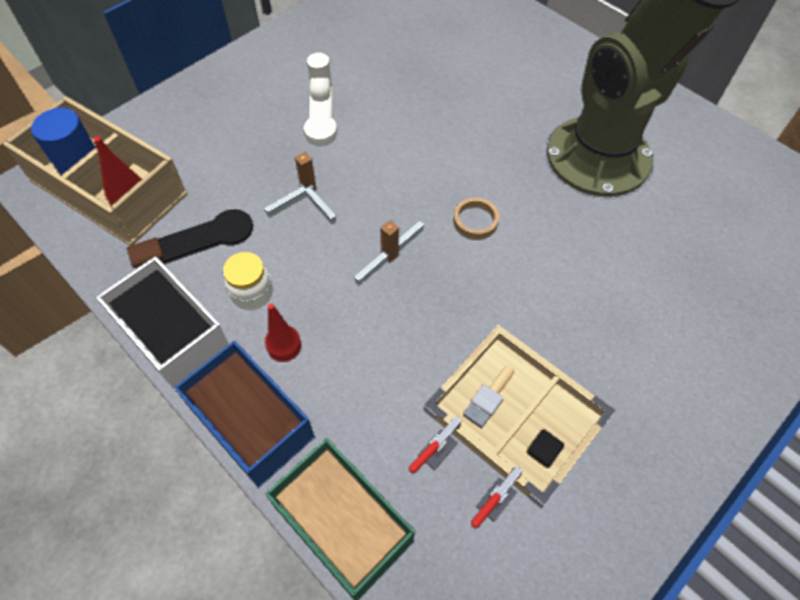

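The top view shows the square with its bend near (600,326) and its post at (622,330). The tray's bare corner is near (300,345), and the straight bar at (462,332) is the decoy. I'll zoom in to get exact points.

```bash
cat > h.py <<'E'
from cell import sensors, vision
import cv2, numpy as np
def crop(im,x,y,w,h,s): # native px
    return cv2.resize(im[y:y+h,x:x+w,::-1],(w*s,h*s),interpolation=cv2.INTER_CUBIC)
def proj(c,X):
    p=np.asarray(X)@c["R"].T+c["t"]; return np.c_[c["fx"]*p[:,0]/p[:,2]+c["cx"],c["fy"]*p[:,1]/p[:,2]+c["cy"]]
def ray(c,u,v,z):
    d=c["R"].T@np.array([(u-c["cx"])/c["fx"],(v-c["cy"])/c["fy"],1]); o=-c["R"].T@c["t"]
    return o+d*(z-o[2])/d[2]
E
python3 - <<'E'
from h import *
t=vision.read_camera("top");s=vision.read_camera("scene")
np.save("top.npy",t,allow_pickle=True);np.save("scene.npy",s,allow_pickle=True)
a=np.vstack([np.hstack([crop(t["image"],340,165,80,60,5),crop(t["image"],90,135,80,60,5)][0:1]+[crop(t["image"],120,180,80,60,5)]),
 np.hstack([crop(s["image"],160,85,80,60,5),crop(s["image"],270,195,80,60,5)])])
cv2.imwrite("pics/crops.png",a)
print(ray(t,600/1.5625,326/1.5625,0.022),ray(t,300/1.5625,345/1.5625,0.0))
E
```

```text
[ 0.51440489 -0.35516409  0.022     ] [0.47756341 0.12766844 0.        ]
```

View pics/crops.png

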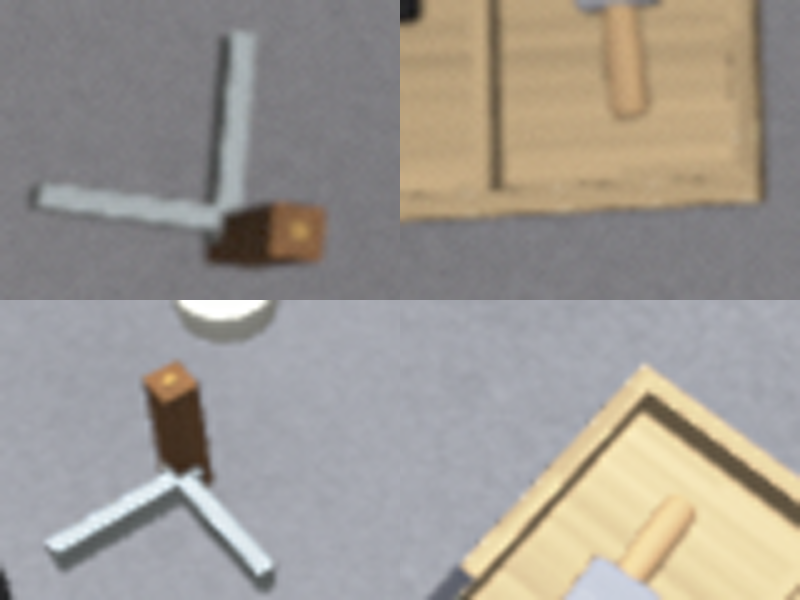

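The crops show the post top near crop (297,232), the leg ends, and the tray corner at scene crop (243,66). Next I'll fit both poses.

```bash
cat > fit.py <<'E'
from h import *
from scipy.optimize import least_squares
t=np.load("top.npy",allow_pickle=True).item();s=np.load("scene.npy",allow_pickle=True).item()
n=lambda p,o:(np.array(p,float)+.5)/5-.5+o
P=np.array([[90,0,22],[90,-12,22],[0,90,22],[-12,90,22],[-2,-2,94],[-2,-28,94],[-28,-28,94],[-28,-2,94]])/1e3
T=n([(230,32),(256,36),(42,183),(40,205),(272,205),(322,205),(325,258),(270,262)],(340,165))
S=n([(62,552-300),(47,541-300),(258,577-300),(272,568-300),(160,103),(145,80),(182,62),(198,80)],(160,85))
def W(q,P):
    c,si=np.cos(q[2]),np.sin(q[2]);return P@np.array([[c,-si,0],[si,c,0],[0,0,1]]).T+[q[0],q[1],0]
f=lambda q:np.r_[proj(t,W(q,P))-T,proj(s,W(q,P))-S].ravel()
for g,nm in((f,"both"),(lambda q:(proj(t,W(q,P))-T).ravel(),"top"),(lambda q:(proj(s,W(q,P))-S).ravel(),"scene")):
    r=least_squares(g,[.51,-.355,0]);print(nm,r.x[:2],np.degrees(r.x[2]),np.abs(r.fun).max(),r.fun.std())
# tray: edge lines by gradient maximum, sampled near the model
def edgepts(c,q,pts,nrm,thr=6):
    im=cv2.cvtColor(c["image"],cv2.COLOR_RGB2LAB).astype(np.float32)[:,:,2]  # yellowness
    im=cv2.GaussianBlur(im,(0,0),.7); a=proj(c,W(q,pts));b=proj(c,W(q,pts+nrm*1e-3)); d=(b-a)/np.linalg.norm(b-a,axis=1)[:,None]
    k=np.arange(-thr,thr+.01,.1); m=(a[:,None]+k[None,:,None]*d[:,None]).astype(np.float32)
    v=cv2.remap(im,m[...,0],m[...,1],cv2.INTER_CUBIC);g=np.gradient(v,axis=1)
    return k[np.argmin(g,axis=1)], g.min(1)   # drops going outward
L=np.linspace(.015,.17,25)
zF=lambda z:(np.c_[0*L,L,0*L+z],np.array([-1,0,0]));zS=lambda z:(np.c_[L,0*L,0*L+z],np.array([0,-1,0]))
def fitray(sets,q):
    for w in (8,4,3):
        obs=[(c,)+fn(z)+edgepts(c,q,*fn(z),thr=w) for c,fn,z in sets]
        tgt=[]
        for c,p,nr,k,_ in obs:
            a=proj(c,W(q,p));b=proj(c,W(q,p+nr*1e-3));d=(b-a)/np.linalg.norm(b-a,axis=1)[:,None];tgt.append((c,p,a+k[:,None]*d,d))
        F=lambda x:np.concatenate([((proj(c,W(x,p))-o)*d).sum(1) for c,p,o,d in tgt])
        r=least_squares(F,q,loss="soft_l1",f_scale=.3);q=r.x
    return q,[np.round(np.median(x),2) for x in np.split(F(q),len(sets))],np.std(F(q))
q0=[.478,.13,0.02]
print("scene",fitray([(s,zF,.032),(s,zS,.032)],q0))
print("top0 ",fitray([(t,zF,.0),(t,zS,.0)],q0))
print("top32",fitray([(t,zF,.032),(t,zS,.032)],q0))
print("both0",fitray([(s,zF,.032),(s,zS,.032),(t,zF,.0),(t,zS,.0)],q0))
E
python3 fit.py
```

```text
both [ 0.52096847 -0.35191165] -6.718866921500809 1.2911306697750433 0.6391834510487
top [ 0.52110941 -0.35275718] -6.3898512501473705 1.170697791690543 0.6188030884829935
scene [ 0.52113764 -0.34999114] -7.405106201208131 1.1423392903716376 0.5948660008650098
scene (array([0.47881402, 0.12587837, 0.07380319]), [np.float64(-0.0), np.float64(0.0)], np.float64(0.6478486994231084))
top0  (array([0.48008653, 0.12662628, 0.06801398]), [np.float64(-0.02), np.float64(0.05)], np.float64(0.2859227005095396))
top32 (array([0.47865267, 0.12240226, 0.06698453]), [np.float64(0.02), np.float64(-0.03)], np.float64(0.2971033407686704))
both0 (array([0.47935367, 0.12663919, 0.06911913]), [np.float64(-0.32), np.float64(-0.03), np.float64(0.36), np.float64(0.09)], np.float64(0.5628802980286425))
```

```bash
cat >> h.py <<'E'
from scipy.spatial.transform import Rotation as Ro
def rel(targets,pos=None,rot=None):
    "targets: (x,y,z[m],yaw deg); prints rows in tool axes (mm, rad)"
    o=sensors.get_obs(); pos=o["tool_pos"] if pos is None else pos; rot=o["tool_rot"] if rot is None else rot
    R=Ro.from_euler("xyz",rot,degrees=True)
    for T in targets:
        d=R.inv().apply(np.array(T[:3])-pos)*1e3; r=(R.inv()*Ro.from_euler("xyz",[180,0,T[3]],degrees=True)).as_rotvec()
        print(T,"->",np.round(d,1),np.round(r,4))
E
cat >> fit.py <<'E'
r=least_squares(f,[.51,-.355,0]);print(np.round(r.fun.reshape(2,8,2),1).tolist())
for (a,b) in (((670,408),(320,128)),((757,470),(318,60))):
    uv=[np.array(a)/1.5625,np.array(b)/1.5625]
    q=least_squares(lambda X:np.r_[proj(t,[X])[0]-uv[0],proj(s,[X])[0]-uv[1]],[.4,-.4,.1]);print("lamp",q.x,q.cost)
print("post centre",W(r.x,np.array([[-.015,-.015,.094]])))
rel([(.42,.5,.25,130),(.55,.2,.25,80),(.6,0,.25,50),(.57,-.25,.25,10),(.505,-.365,.25,-6.7)])
E
python3 fit.py | tail -9
```

```text
[[[0.3, -0.0], [-0.3, -0.2], [-0.7, 0.1], [-0.8, 0.4], [-0.2, -0.8], [0.8, 0.7], [-0.7, 1.2], [-0.8, -1.1]], [[-1.3, -0.0], [-0.3, -0.3], [-0.0, -0.7], [0.4, -0.8], [0.8, -0.1], [-0.9, -0.7], [-1.2, -0.9], [0.3, 0.5]]]
lamp [ 0.38501816 -0.46480922  0.01754607] 0.28885479774446887
lamp [ 0.30332474 -0.55243758  0.09860487] 0.10851052883606405
post centre [[ 0.50431652 -0.36505367  0.094     ]]
(0.42, 0.5, 0.25, 130) -> [-298.5  -69.   -20. ] [-1.100e-03  5.000e-04  6.489e-01]
(0.55, 0.2, 0.25, 80) -> [-491.9 -332.6  -19.7] [-9.0000e-04  9.0000e-04  1.5215e+00]
(0.6, 0, 0.25, 50) -> [-585.  -516.5  -19.5] [-6.0000e-04  1.2000e-03  2.0451e+00]
(0.57, -0.25, 0.25, 10) -> [-611.2 -767.   -19.2] [-2.0000e-04  1.6000e-03  2.7433e+00]
(0.505, -0.365, 0.25, -6.7) -> [-573.4 -893.5  -19. ] [0.0000e+00 1.8000e-03 3.0347e+00]
```

Emit:
{"method": "drive_tool", "body": {
  "moves": [
    {"x": -60,"y": -14,"z": -4,"rz": 0.13,"fingers": -1},
    {"x": -120,"y": -28,"z": -8,"rz": 0.26,"fingers": -1},
    {"x": -180,"y": -42,"z": -12,"rz": 0.39,"fingers": -1},
    {"x": -240,"y": -56,"z": -16,"rz": 0.52,"fingers": -1},
    {"x": -298,"y": -69,"z": -20,"rz": 0.65,"fingers": -1},
    {"x": -333,"y": -119,"z": -20,"rz": 0.81,"fingers": -1},
    {"x": -368,"y": -169,"z": -20,"rz": 0.97,"fingers": -1},
    {"x": -403,"y": -219,"z": -20,"rz": 1.13,"fingers": -1},
    {"x": -438,"y": -269,"z": -20,"rz": 1.29,"fingers": -1},
    {"x": -473,"y": -319,"z": -20,"rz": 1.45,"fingers": -1},
    {"x": -500,"y": -370,"z": -20,"rz": 1.62,"fingers": -1},
    {"x": -535,"y": -420,"z": -20,"rz": 1.79,"fingers": -1},
    {"x": -563,"y": -470,"z": -20,"rz": 1.95,"fingers": -1},
    {"x": -585,"y": -520,"z": -20,"rz": 2.1,"fingers": -1},
    {"x": -595,"y": -580,"z": -20,"rz": 2.27,"fingers": -1},
    {"x": -605,"y": -640,"z": -20,"rz": 2.44,"fingers": -1},
    {"x": -612,"y": -700,"z": -20,"rz": 2.6,"fingers": -1},
    {"x": -612,"y": -760,"z": -20,"rz": 2.77,"fingers": -1},
    {"x": -595,"y": -820,"z": -20,"rz": 2.9,"fingers": -1},
    {"x": -575,"y": -870,"z": -20,"rz": 3.03,"fingers": -1}
  ]
}}

```text
invalid input at $.moves[0]: expected keys x, y, z, rx, ry, rz, fingers
```

Emit:
{"method": "drive_tool", "body": {
  "moves": [
    {"x": 0,"fingers": -1},
    {"x": 0,"fingers": -1}
  ]
}}

```text
invalid input at $.moves[0]: expected keys x, y, z, rx, ry, rz, fingers
```

Run:
```python
from h import *
c=vision.read_camera("wrist");o=sensors.get_obs();print(o["time_s"],o["tool_pos"],o["tool_rot"],o["qpos"])
np.save("w1.npy",c,allow_pickle=True)
print({k:c[k] for k in c if k!="image"})
cv2.imwrite("pics/w1.png",crop(c["image"],0,0,512,384,1) if 0 else cv2.resize(c["image"][:,:,::-1],(800,600)))
rel([(.5043,-.3651,.25,-6.7)])
```

```text
0.25 [0.14426322 0.63356098 0.23005165] [-1.79951445e+02  4.31032958e-03  1.67176869e+02] [-76.36848279  18.41639004  -4.01525674  83.13688211   1.29515105
  78.54046975  -3.26029173]
{'fx': 297.3186396354542, 'fy': 297.3186396354542, 'cx': 254.776349339563, 'cy': 194.56301546909773, 'R': array([[ 2.22774767e-01,  9.74869870e-01, -3.73753086e-04],
       [ 9.31507277e-01, -2.12752555e-01,  2.95009396e-01],
       [ 2.87516254e-01, -6.60688031e-02, -9.55494279e-01]]), 't': array([-0.65018645, -0.03488927,  0.39331006])}
(0.5043, -0.3651, 0.25, -6.7) -> [-572.7 -893.9  -19.1] [0.0000e+00 1.3000e-03 3.0347e+00]
```

View pics/w1.png

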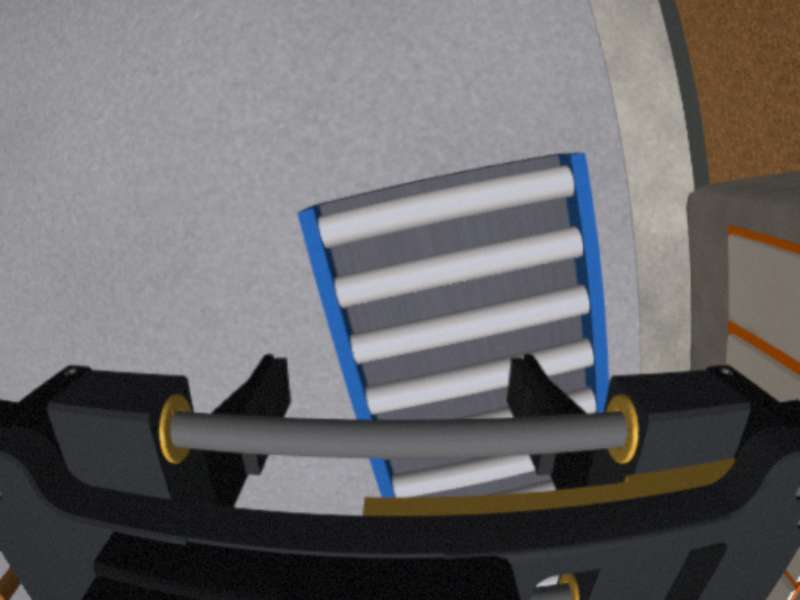

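The wrist picture still shows the conveyor, so the arm hasn't moved. Every row needs all seven keys, so I'll resend them.

Emit:
{"method": "drive_tool", "body": {
  "moves": [
    {"x": -60,"y": -14,"z": -4,"rx": 0,"ry": 0,"rz": 0.13,"fingers": -1},
    {"x": -120,"y": -28,"z": -8,"rx": 0,"ry": 0,"rz": 0.26,"fingers": -1},
    {"x": -180,"y": -42,"z": -12,"rx": 0,"ry": 0,"rz": 0.39,"fingers": -1},
    {"x": -240,"y": -56,"z": -16,"rx": 0,"ry": 0,"rz": 0.52,"fingers": -1},
    {"x": -298,"y": -69,"z": -20,"rx": 0,"ry": 0,"rz": 0.65,"fingers": -1},
    {"x": -333,"y": -119,"z": -20,"rx": 0,"ry": 0,"rz": 0.81,"fingers": -1},
    {"x": -368,"y": -169,"z": -20,"rx": 0,"ry": 0,"rz": 0.97,"fingers": -1},
    {"x": -403,"y": -219,"z": -20,"rx": 0,"ry": 0,"rz": 1.13,"fingers": -1},
    {"x": -438,"y": -269,"z": -20,"rx": 0,"ry": 0,"rz": 1.29,"fingers": -1},
    {"x": -473,"y": -319,"z": -20,"rx": 0,"ry": 0,"rz": 1.45,"fingers": -1},
    {"x": -500,"y": -370,"z": -20,"rx": 0,"ry": 0,"rz": 1.62,"fingers": -1},
    {"x": -535,"y": -420,"z": -20,"rx": 0,"ry": 0,"rz": 1.79,"fingers": -1},
    {"x": -563,"y": -470,"z": -20,"rx": 0,"ry": 0,"rz": 1.95,"fingers": -1},
    {"x": -585,"y": -520,"z": -20,"rx": 0,"ry": 0,"rz": 2.1,"fingers": -1},
    {"x": -595,"y": -580,"z": -20,"rx": 0,"ry": 0,"rz": 2.27,"fingers": -1},
    {"x": -605,"y": -640,"z": -20,"rx": 0,"ry": 0,"rz": 2.44,"fingers": -1},
    {"x": -612,"y": -700,"z": -20,"rx": 0,"ry": 0,"rz": 2.6,"fingers": -1},
    {"x": -612,"y": -760,"z": -20,"rx": 0,"ry": 0,"rz": 2.77,"fingers": -1},
    {"x": -595,"y": -820,"z": -20,"rx": 0,"ry": 0,"rz": 2.9,"fingers": -1},
    {"x": -575,"y": -870,"z": -20,"rx": 0,"ry": 0,"rz": 3.03,"fingers": -1}
  ]
}}

```text
time_s: 2.75
tool_pos: [0.5104, -0.3445, 0.2505]
tool_rot: [180.0, 0.0, -6.7]
force: [0.1, -0.5, -0.1]
grip_width: 0.0868
grasp_force: 0.0
```

Emit:
{"method": "drive_tool", "body": {
  "moves": [
    {"x": 0,"y": 0,"z": 0,"rx": 0,"ry": 0,"rz": 0,"fingers": -1},
    {"x": 0,"y": 0,"z": 0,"rx": 0,"ry": 0,"rz": 0,"fingers": -1}
  ]
}}

```text
time_s: 3.0
tool_pos: [0.5124, -0.3414, 0.2504]
tool_rot: [-179.9, -0.0, -6.4]
force: [0.9, 0.8, -0.3]
grip_width: 0.0872
grasp_force: 0.0
```

Run:
```python
from h import *
c=vision.read_camera("wrist");o=sensors.get_obs();print(o["time_s"],o["tool_pos"],o["tool_rot"],o["qpos"])
np.save("w1.npy",c,allow_pickle=True)
cv2.imwrite("pics/w2.png",cv2.resize(c["image"][:,:,::-1],(800,600)))
rel([(.5043,-.3651,.25,-6.7)])
```

```text
3.05 [ 0.51302672 -0.34050307  0.25025941] [-1.79931813e+02 -9.22607042e-03 -6.26685693e+00] [-10.80746869  18.6877654   52.86306938  88.25387739 -15.0691219
  80.56616938 -53.18008152]
(0.5043, -0.3651, 0.25, -6.7) -> [-6.  25.4  0.2] [-0.0012 -0.0002  0.0076]
```

View pics/w2.png

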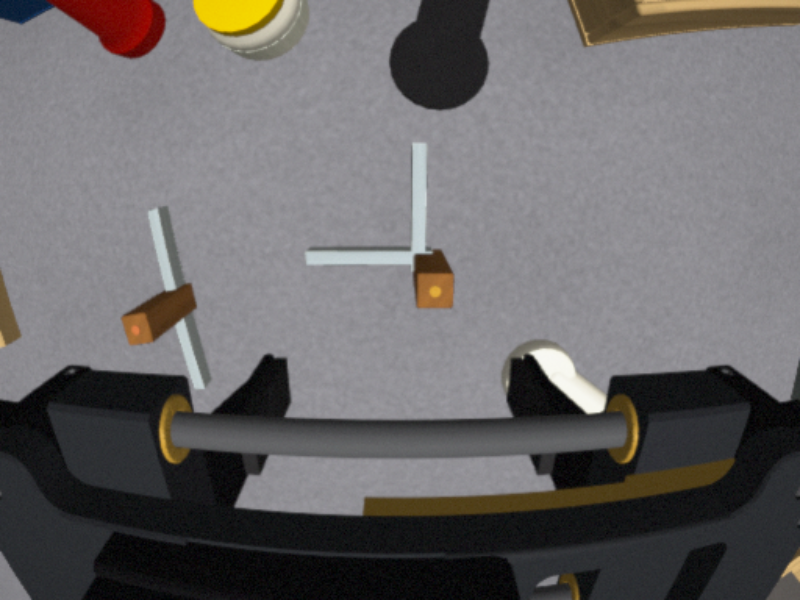

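The wrist view shows the square's legs lined up with the image axes, with the bend near (418,255) and the post top centred at (435,290). I'll compute the post position from that.

Run:
```python
from h import *
c=np.load("w1.npy",allow_pickle=True).item()
def wr(p,z):
    u,v=(np.array(p)+.5)*.64-.5-[c["cx"],c["cy"]];r=np.hypot(u,v);th=r/c["fx"]
    d=c["R"].T@np.array([u/r*np.sin(th),v/r*np.sin(th),np.cos(th)]);o=-c["R"].T@c["t"];return o+d*(z-o[2])/d[2]
for p in ((417,273),(452,273),(453,307),(417,307),(435,290)):print(wr(p,.094))
a,b,e=wr((426,143),.022),wr((427,240),.022),wr((412,143),.022);d=a-b;print("xleg yaw",np.degrees(np.arctan2(d[1],d[0])),a,e)
a,b=wr((306,264),.022),wr((405,263),.022);d=a-b;print("yleg yaw",np.degrees(np.arctan2(d[1],d[0]))-90,a)
```

```text
[ 0.51782307 -0.35381142  0.094     ]
[ 0.51520031 -0.37798843  0.094     ]
[ 0.49046774 -0.37671808  0.094     ]
[ 0.49331864 -0.35132673  0.094     ]
[ 0.50430845 -0.36509719  0.094     ]
xleg yaw -5.362886670897592 [ 0.60851307 -0.37352269  0.022     ] [ 0.60967215 -0.36219434  0.022     ]
yleg yaw -6.127634047622763 [ 0.51939215 -0.26122889  0.022     ]
```

Emit:
{"method": "drive_tool", "body": {
  "moves": [
    {"x": -6,"y": 25.4,"z": 20,"rx": 0,"ry": 0,"rz": 0,"fingers": -1},
    {"x": -6,"y": 25.4,"z": 75,"rx": 0,"ry": 0,"rz": 0,"fingers": -1},
    {"x": -6,"y": 25.4,"z": 125,"rx": 0,"ry": 0,"rz": 0,"fingers": -1},
    {"x": -6,"y": 25.4,"z": 165,"rx": 0,"ry": 0,"rz": 0,"fingers": -1},
    {"x": -6,"y": 25.4,"z": 187,"rx": 0,"ry": 0,"rz": 0,"fingers": -1},
    {"x": -6,"y": 25.4,"z": 187,"rx": 0,"ry": 0,"rz": 0,"fingers": -1},
    {"x": -6,"y": 25.4,"z": 187,"rx": 0,"ry": 0,"rz": 0,"fingers": -1}
  ]
}}

```text
time_s: 3.92
tool_pos: [0.5044, -0.3672, 0.0652]
tool_rot: [179.9, -0.1, -6.4]
force: [0.1, -0.5, -0.2]
grip_width: 0.087
grasp_force: 0.0
```

Emit:
{"method": "drive_tool", "body": {
  "moves": [
    {"x": 0,"y": 0,"z": 0,"rx": 0,"ry": 0,"rz": 0,"fingers": 1},
    {"x": 0,"y": 0,"z": 0,"rx": 0,"ry": 0,"rz": 0,"fingers": 1},
    {"x": 0,"y": 0,"z": 0,"rx": 0,"ry": 0,"rz": 0,"fingers": 1},
    {"x": 0,"y": 0,"z": 0,"rx": 0,"ry": 0,"rz": 0,"fingers": 1},
    {"x": 0,"y": 0,"z": 0,"rx": 0,"ry": 0,"rz": 0,"fingers": 1},
    {"x": 0,"y": 0,"z": 0,"rx": 0,"ry": 0,"rz": 0,"fingers": 1}
  ],
  "force": 40
}}

```text
time_s: 4.68
tool_pos: [0.503, -0.3666, 0.0635]
tool_rot: [-180.0, 0.0, -6.4]
force: [0.8, 1.3, -0.7]
grip_width: 0.0351
grasp_force: 0.0
```

Emit:
{"method": "drive_tool", "body": {
  "moves": [
    {"x": 0,"y": 0,"z": 0,"rx": 0,"ry": 0,"rz": 0,"fingers": 1},
    {"x": 0,"y": 0,"z": 0,"rx": 0,"ry": 0,"rz": 0,"fingers": 1},
    {"x": 0,"y": 0,"z": 0,"rx": 0,"ry": 0,"rz": 0,"fingers": 1},
    {"x": 0,"y": 0,"z": 0,"rx": 0,"ry": 0,"rz": 0,"fingers": 1}
  ]
}}

```text
time_s: 5.18
tool_pos: [0.5031, -0.3666, 0.0635]
tool_rot: [-180.0, 0.0, -6.4]
force: [0.3, -0.6, -0.3]
grip_width: 0.0257
grasp_force: 39.9
```

Run:
```python
from h import *
o=sensors.get_obs();print(o)
```

```text
{'time_s': 5.175, 'qpos': array([ -3.77168052,  29.29759664,  47.93116758,  99.13858808,
       -24.18827942,  62.47811897, -44.45585953]), 'joint_velocities': array([ 0.07524473, -0.0306771 , -0.17709454, -0.10550369, -0.08283462,
        0.00603114,  0.03442821]), 'effort': array([ 1.31436149e-01, -4.31805503e+01,  1.19877514e+01, -2.60712218e+01,
        2.18195363e-02, -5.36397309e-02,  1.53438176e-02]), 'tool_pos': array([ 0.50307567, -0.36659663,  0.06346536]), 'tool_rot': array([-1.79990442e+02,  2.42719263e-03, -6.42832982e+00]), 'force': array([ 0.30334461, -0.63391808, -0.25829925]), 'wrist_torque': array([0.00607473, 0.13201681, 0.00644471]), 'grasp_force': 39.938692620489746, 'grip_width': 0.02574100213963929}
```

Emit:
{"method": "drive_tool", "body": {
  "moves": [
    {"x": 0,"y": 0,"z": -40,"rx": 0,"ry": 0,"rz": 0,"fingers": 1},
    {"x": 0,"y": 0,"z": -90,"rx": 0,"ry": 0,"rz": 0,"fingers": 1},
    {"x": 0,"y": 0,"z": -140,"rx": 0,"ry": 0,"rz": 0,"fingers": 1},
    {"x": -13,"y": -50,"z": -150,"rx": 0,"ry": 0,"rz": -0.02,"fingers": 1},
    {"x": -26,"y": -100,"z": -150,"rx": 0,"ry": 0,"rz": -0.04,"fingers": 1},
    {"x": -39,"y": -150,"z": -150,"rx": 0,"ry": 0,"rz": -0.06,"fingers": 1},
    {"x": -52,"y": -200,"z": -150,"rx": 0,"ry": 0,"rz": -0.08,"fingers": 1},
    {"x": -65,"y": -250,"z": -150,"rx": 0,"ry": 0,"rz": -0.1,"fingers": 1},
    {"x": -78,"y": -300,"z": -150,"rx": 0,"ry": 0,"rz": -0.12,"fingers": 1},
    {"x": -91,"y": -350,"z": -150,"rx": 0,"ry": 0,"rz": -0.14,"fingers": 1},
    {"x": -104,"y": -400,"z": -150,"rx": 0,"ry": 0,"rz": -0.16,"fingers": 1},
    {"x": -114,"y": -443,"z": -140,"rx": 0,"ry": 0,"rz": -0.1815,"fingers": 1},
    {"x": -114,"y": -443,"z": -100,"rx": 0,"ry": 0,"rz": -0.1815,"fingers": 1},
    {"x": -114,"y": -443,"z": -60,"rx": 0,"ry": 0,"rz": -0.1815,"fingers": 1},
    {"x": -114,"y": -443,"z": -30,"rx": 0,"ry": 0,"rz": -0.1815,"fingers": 1},
    {"x": -114,"y": -443,"z": -10,"rx": 0,"ry": 0,"rz": -0.1815,"fingers": 1},
    {"x": -114,"y": -443,"z": -5,"rx": 0,"ry": 0,"rz": -0.1815,"fingers": 1},
    {"x": -114,"y": -443,"z": -5,"rx": 0,"ry": 0,"rz": -0.1815,"fingers": 1},
    {"x": -114,"y": -443,"z": -5,"rx": 0,"ry": 0,"rz": -0.1815,"fingers": 1},
    {"x": -114,"y": -443,"z": -5,"rx": 0,"ry": 0,"rz": -0.1815,"fingers": 1}
  ]
}}

```text
time_s: 7.68
tool_pos: [0.44, 0.0866, 0.0694]
tool_rot: [-180.0, -0.1, 4.0]
force: [0.3, -0.4, -1.0]
grip_width: 0.0259
grasp_force: 39.9
```

Run:
```python
from h import *
o=sensors.get_obs();print(o["tool_pos"],o["tool_rot"],o["force"],o["wrist_torque"],o["qpos"],o["grip_width"])
c=vision.read_camera("wrist");t=vision.read_camera("top")
np.save("w3.npy",c,allow_pickle=True);np.save("t3.npy",t,allow_pickle=True)
a=np.vstack([cv2.resize(c["image"][20:290,90:450,::-1],(800,600)),])
cv2.imwrite("pics/w3.png",a)
rel([(.4642,.1105,.0685,3.96)])
```

```text
[0.44001047 0.08655167 0.06935911] [-1.79953238e+02 -8.75843265e-02  3.97086598e+00] [ 0.33349889 -0.3930192  -1.0466392 ] [-0.01667801  0.18374105 -0.04591931] [-46.30548503   2.00766288  32.57326273 122.34762079  -1.3432761
  55.8733564  -99.02537921] 0.025868667033325667
(0.4642, 0.1105, 0.0685, 3.96) -> [ 26.  -22.3   0.6] [-0.0006 -0.001   0.0003]
```

View pics/w3.png

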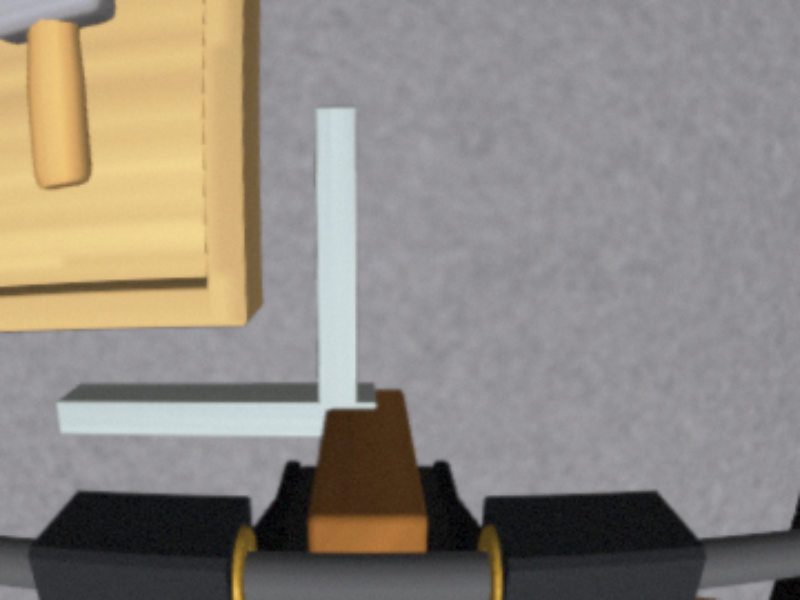

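The wrist view shows the legs clear of the bare corner by a small gap, with the tray corner near (247,325) and the leg inner edges at x≈318 and y≈402. I'll measure the gaps and angles.

Run:
```python
from h import *
c=np.load("w3.npy",allow_pickle=True).item()
def wr(p,z):
    u,v=(np.array(p)+.5)*.45-.5+[90,20]-[c["cx"],c["cy"]];r=np.hypot(u,v);th=r/c["fx"]
    d=c["R"].T@np.array([u/r*np.sin(th),v/r*np.sin(th),np.cos(th)]);o=-c["R"].T@c["t"];return o+d*(z-o[2])/d[2]
def wp(X):
    p=c["R"]@X+c["t"];th=np.arctan2(np.hypot(p[0],p[1]),p[2]);k=p[:2]/np.hypot(p[0],p[1])*th*c["fx"]+[c["cx"],c["cy"]];return (k-[90,20]+.5)/.45-.5
# column/row edge detection by subpixel gradient in the image
im=cv2.resize(c["image"][20:290,90:450],(800,600),interpolation=cv2.INTER_CUBIC)
L=cv2.cvtColor(im,cv2.COLOR_RGB2LAB).astype(np.float32);L=cv2.GaussianBlur(L,(0,0),2)
def col(rows,a,b,ch,sg): return np.array([(a+np.argmax(sg*np.gradient(L[r,a:b,ch])),r) for r in rows],float)
def row(cols,a,b,ch,sg): return np.array([(x,a+np.argmax(sg*np.gradient(L[a:b,x,ch]))) for x in cols],float)
def line(P,z):
    Wd=np.array([wr(p,z) for p in P])[:,:2]; m=np.median(Wd,0); v=cv2.fitLine(Wd.astype(np.float32)*1000,cv2.DIST_HUBER,0,.01,.01).ravel();return v[:2],v[2:]/1e3,Wd.std(0)
S={"tray side top":(col(range(30,310,8),225,257,0,-1),.032),"tray side bot":(col(range(30,290,8),250,285,2,-1),.0),
"tray front top":(row(range(10,235,8),312,350,2,-1),.032),"xleg":(col(range(120,380,8),300,335,0,1),.028),"yleg":(row(range(85,305,8),394,412,0,1),.028)}
th=np.radians(3.96)
for k,(P,z) in S.items():
    v,m,_=line(P,z); a=np.degrees(np.arctan2(v[1],v[0]))
    if "side" in k or k=="xleg": v=v*np.sign(v[0]);a=np.degrees(np.arctan2(v[1],v[0]))
    else: v=v*np.sign(v[1]);a=np.degrees(np.arctan2(v[1],v[0]))-90
    n=np.array([-np.sin(th),np.cos(th)]) if "side" in k or k=="xleg" else np.array([np.cos(th),np.sin(th)])
    print(k,"yaw %.2f"%a,"pixfirst/last",P[0],P[-1],"offset along normal mm %.1f"%(1e3*n@(m-[.4793,.1266])))
print(wp(np.array([.4793,.1266,.032])))
```

```text
tray side top yaw 3.92 pixfirst/last [242.  30.] [246. 302.] offset along normal mm -0.1
tray side bot yaw 3.78 pixfirst/last [259.  30.] [261. 286.] offset along normal mm 0.1
tray front top yaw 3.94 pixfirst/last [ 10. 331.] [234. 326.] offset along normal mm -0.8
xleg yaw 3.78 pixfirst/last [316. 120.] [319. 376.] offset along normal mm -21.5
yleg yaw 3.85 pixfirst/last [ 85. 401.] [301. 402.] offset along normal mm -26.5
[246.52812079 322.63350492]
```

Emit:
{"method": "drive_tool", "body": {
  "moves": [
    {"x": 10,"y": -8,"z": 0,"rx": 0,"ry": 0,"rz": 0,"fingers": 1},
    {"x": 20,"y": -16,"z": 0,"rx": 0,"ry": 0,"rz": 0,"fingers": 1},
    {"x": 23,"y": -18.5,"z": 0,"rx": 0,"ry": 0,"rz": 0,"fingers": 1},
    {"x": 23,"y": -18.5,"z": 0,"rx": 0,"ry": 0,"rz": 0,"fingers": 1},
    {"x": 23,"y": -18.5,"z": 0,"rx": 0,"ry": 0,"rz": 0,"fingers": 1},
    {"x": 23,"y": -18.5,"z": 0,"rx": 0,"ry": 0,"rz": 0,"fingers": 1}
  ],
  "force": 55
}}

```text
time_s: 8.52
tool_pos: [0.4608, 0.1061, 0.0685]
tool_rot: [-180.0, 0.0, 4.0]
force: [0.3, -0.7, -1.6]
grip_width: 0.0253
grasp_force: 54.9
```

Emit:
{"method": "drive_tool", "body": {
  "moves": [
    {"x": 1,"y": -1,"z": 0,"rx": 0,"ry": 0,"rz": 0,"fingers": 1},
    {"x": 2,"y": -2,"z": 0,"rx": 0,"ry": 0,"rz": 0,"fingers": 1},
    {"x": 3,"y": -3,"z": 0,"rx": 0,"ry": 0,"rz": 0,"fingers": 1},
    {"x": 3,"y": -3,"z": 0,"rx": 0,"ry": 0,"rz": 0,"fingers": 1}
  ]
}}

```text
time_s: 9.02
tool_pos: [0.4636, 0.109, 0.0685]
tool_rot: [180.0, 0.0, 4.0]
force: [-2.2, -1.2, -0.0]
grip_width: 0.0257
grasp_force: 54.9
```

```bash
cat > st.py <<'E'
from h import *
o=sensors.get_obs();r=Ro.from_euler("z",-3.96,degrees=True)
print(o["time_s"],o["tool_pos"],o["tool_rot"],"F tray",r.apply(o["force"]).round(1),"M tray",r.apply(o["wrist_torque"]).round(2),"corner-rel mm",(r.apply(o["tool_pos"]-[.4793,.1266,0])*1e3).round(1))
E
python3 st.py
```

```text
9.025 [0.46362668 0.10896383 0.06846539] [1.79951878e+02 4.40362979e-02 3.96045556e+00] F tray [-2.3 -1.1 -0. ] M tray [-0.68  0.5  -0.05] corner-rel mm [-16.9 -16.5  68.5]
```

Emit:
{"method": "drive_tool", "body": {
  "moves": [
    {"x": 1,"y": -1,"z": 0,"rx": 0,"ry": 0,"rz": 0,"fingers": 1},
    {"x": 2,"y": -2,"z": 0,"rx": 0,"ry": 0,"rz": 0,"fingers": 1},
    {"x": 2,"y": -2,"z": 0,"rx": 0,"ry": 0,"rz": 0,"fingers": 1},
    {"x": 2,"y": -2,"z": 0,"rx": 0,"ry": 0,"rz": 0,"fingers": 1}
  ]
}}

```text
time_s: 9.52
tool_pos: [0.4638, 0.1091, 0.0684]
tool_rot: [179.8, 0.3, 3.9]
force: [-6.8, -7.1, 7.1]
grip_width: 0.0258
grasp_force: 54.9
```

```bash
python3 st.py
```

```text
9.525 [0.46383231 0.10914404 0.0683893 ] [179.82524845   0.29357202   3.92138469] F tray [-7.3 -6.6  7.1] M tray [-1.73  1.7   0.01] corner-rel mm [-16.6 -16.3  68.4]
```

Emit:
{"method": "drive_tool", "body": {
  "moves": [
    {"x": 1,"y": -1,"z": 0,"rx": 0,"ry": 0,"rz": 0,"fingers": 1},
    {"x": 1,"y": -1,"z": 0,"rx": 0,"ry": 0,"rz": 0,"fingers": 1},
    {"x": 1,"y": -1,"z": 0,"rx": 0,"ry": 0,"rz": 0,"fingers": 1},
    {"x": 1,"y": -1,"z": 0,"rx": 0,"ry": 0,"rz": 0,"fingers": 1},
    {"x": 1,"y": -1,"z": 0,"rx": 0,"ry": 0,"rz": 0,"fingers": 1},
    {"x": 1,"y": -1,"z": 0,"rx": 0,"ry": 0,"rz": 0,"fingers": 1},
    {"x": 1,"y": -1,"z": 0,"rx": 0,"ry": 0,"rz": 0,"fingers": 1},
    {"x": 1,"y": -1,"z": 0,"rx": 0,"ry": 0,"rz": 0,"fingers": 1},
    {"x": 1,"y": -1,"z": 0,"rx": 0,"ry": 0,"rz": 0,"fingers": 1},
    {"x": 1,"y": -1,"z": 0,"rx": 0,"ry": 0,"rz": 0,"fingers": 1},
    {"x": 1,"y": -1,"z": 0,"rx": 0,"ry": 0,"rz": 0,"fingers": 1},
    {"x": 1,"y": -1,"z": 0,"rx": 0,"ry": 0,"rz": 0,"fingers": 1}
  ]
}}

```text
time_s: 11.02
tool_pos: [0.464, 0.1092, 0.0683]
tool_rot: [179.8, 0.4, 3.9]
force: [-9.0, -9.8, 9.9]
grip_width: 0.0254
grasp_force: 54.9
```

```bash
python3 st.py
```

```text
11.025 [0.46395328 0.10918198 0.06833835] [179.76083943   0.41697097   3.89267082] F tray [-9.7 -9.2  9.9] M tray [-2.15  2.35  0.11] corner-rel mm [-16.5 -16.3  68.3]
```

Emit:
{"method": "drive_tool", "body": {
  "moves": [
    {"x": -1,"y": 1,"z": 0,"rx": 0,"ry": 0,"rz": 0,"fingers": 1},
    {"x": -2,"y": 2,"z": 0,"rx": 0,"ry": 0,"rz": 0,"fingers": 1},
    {"x": -2,"y": 2,"z": 1.5,"rx": 0,"ry": 0,"rz": 0,"fingers": 1},
    {"x": -2,"y": 2,"z": 3,"rx": 0,"ry": 0,"rz": 0,"fingers": 1},
    {"x": -2,"y": 2,"z": 4.5,"rx": 0,"ry": 0,"rz": 0,"fingers": 1},
    {"x": -2,"y": 2,"z": 5,"rx": 0,"ry": 0,"rz": 0,"fingers": 1},
    {"x": -2,"y": 2,"z": 5,"rx": 0,"ry": 0,"rz": 0,"fingers": 1},
    {"x": -2,"y": 2,"z": 5,"rx": 0,"ry": 0,"rz": 0,"fingers": 1}
  ]
}}

```text
time_s: 12.02
tool_pos: [0.4636, 0.1091, 0.0636]
tool_rot: [179.9, 0.2, 3.9]
force: [-4.6, -5.2, 5.5]
grip_width: 0.0254
grasp_force: 54.9
```

```bash
python3 st.py
```

```text
12.025 [0.46364568 0.10905647 0.0635928 ] [1.79898538e+02 1.79773491e-01 3.93638299e+00] F tray [-5.  -4.9  5.5] M tray [-1.48  1.33 -0.02] corner-rel mm [-16.8 -16.4  63.6]
```

Emit:
{"method": "drive_tool", "body": {
  "moves": [
    {"x": -0.5,"y": 0.5,"z": 0.5,"rx": 0,"ry": 0,"rz": 0,"fingers": 1},
    {"x": -1,"y": 1,"z": 0.5,"rx": 0,"ry": 0,"rz": 0,"fingers": 1},
    {"x": -1,"y": 1,"z": 0.5,"rx": 0,"ry": 0,"rz": 0,"fingers": 1},
    {"x": -1,"y": 1,"z": 0.5,"rx": 0,"ry": 0,"rz": 0,"fingers": 1}
  ]
}}

```text
time_s: 12.52
tool_pos: [0.4635, 0.109, 0.0634]
tool_rot: [180.0, 0.1, 4.0]
force: [-3.7, -3.3, 4.9]
grip_width: 0.0254
grasp_force: 54.9
```

```bash
python3 st.py
```

```text
12.525 [0.46352736 0.10895014 0.0633636 ] [1.79970828e+02 5.97072479e-02 3.95411444e+00] F tray [-3.9 -3.   4.9] M tray [-1.04  0.94 -0.12] corner-rel mm [-17.  -16.5  63.4]
```

Emit:
{"method": "drive_tool", "body": {
  "moves": [
    {"x": 0,"y": 0,"z": 0,"rx": 0,"ry": 0,"rz": 0,"fingers": 1},
    {"x": 0,"y": 0,"z": 0,"rx": 0,"ry": 0,"rz": 0,"fingers": 1},
    {"x": 0,"y": 0,"z": 0,"rx": 0,"ry": 0,"rz": 0,"fingers": 0},
    {"x": 0,"y": 0,"z": 0,"rx": 0,"ry": 0,"rz": 0,"fingers": -0.3},
    {"x": 0,"y": 0,"z": 0,"rx": 0,"ry": 0,"rz": 0,"fingers": -0.3},
    {"x": 0,"y": 0,"z": 0,"rx": 0,"ry": 0,"rz": 0,"fingers": -0.3},
    {"x": 0,"y": 0,"z": 0,"rx": 0,"ry": 0,"rz": 0,"fingers": -0.3}
  ],
  "force": 5
}}

```text
time_s: 13.4
tool_pos: [0.4639, 0.1096, 0.0631]
tool_rot: [-180.0, -0.0, 4.0]
force: [-0.2, -0.7, -0.3]
grip_width: 0.0563
grasp_force: 0.0
```

```bash
python3 st.py
python3 - <<'E'
from h import *
c=vision.read_camera("wrist");np.save("w4.npy",c,allow_pickle=True)
cv2.imwrite("pics/w4.png",cv2.resize(c["image"][20:290,90:450,::-1],(800,600)))
E
```

```text
13.4 [0.46390518 0.1096468  0.06307527] [-1.79991895e+02 -1.29470602e-02  3.97567048e+00] F tray [-0.3 -0.7 -0.3] M tray [-0.07  0.16 -0.  ] corner-rel mm [-16.5 -15.8  63.1]
```

View pics/w4.png

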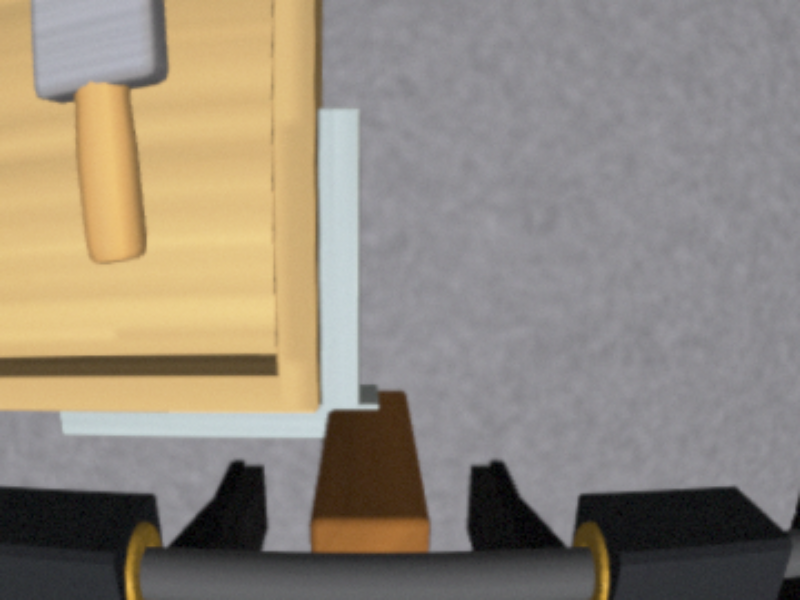

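The square is flush on both boards and the fingers are clear of the post on both sides. I'll retreat straight up.

Emit:
{"method": "drive_tool", "body": {
  "moves": [
    {"x": 0,"y": 0,"z": -5,"rx": 0,"ry": 0,"rz": 0,"fingers": -0.3},
    {"x": 0,"y": 0,"z": -20,"rx": 0,"ry": 0,"rz": 0,"fingers": -0.3},
    {"x": 0,"y": 0,"z": -50,"rx": 0,"ry": 0,"rz": 0,"fingers": -0.3},
    {"x": 0,"y": 0,"z": -90,"rx": 0,"ry": 0,"rz": 0,"fingers": -0.3},
    {"x": 0,"y": 0,"z": -130,"rx": 0,"ry": 0,"rz": 0,"fingers": -0.3},
    {"x": 0,"y": 0,"z": -150,"rx": 0,"ry": 0,"rz": 0,"fingers": -0.3},
    {"x": 0,"y": 0,"z": -150,"rx": 0,"ry": 0,"rz": 0,"fingers": -0.3},
    {"x": 0,"y": 0,"z": -150,"rx": 0,"ry": 0,"rz": 0,"fingers": -0.3}
  ]
}}

```text
time_s: 14.45
tool_pos: [0.4633, 0.1094, 0.2125]
tool_rot: [180.0, 0.0, 4.0]
force: [-0.7, 0.9, 0.4]
grip_width: 0.0567
grasp_force: 0.0
```

```bash
python3 st.py
python3 - <<'E'
from h import *
c=vision.read_camera("wrist")
cv2.imwrite("pics/w5.png",cv2.resize(c["image"][110:245,150:330,::-1],(800,600),interpolation=cv2.INTER_CUBIC))
E
```

```text
14.45 [0.46333617 0.1093735  0.21252597] [1.79996128e+02 4.58501129e-02 3.96685861e+00] F tray [-0.6  0.9  0.4] M tray [-0.1   0.17 -0.04] corner-rel mm [-17.1 -16.1 212.5]
```

View pics/w5.png

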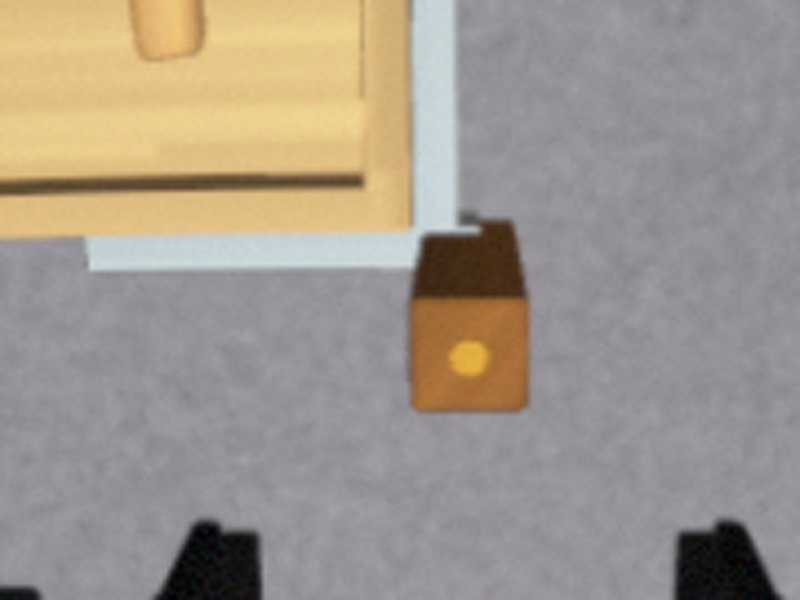

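The square is standing upright and flush around the corner (inner corner near pixel 412,232), with no gap visible on either leg. The gripper is well clear, so I'm handing in.

```bash
python3 -c "
from cell import workorder
print(workorder.sign_off())"
```

```text
the job is handed in; nothing more can be done
None
```

I pressed the square against both boards at the tray's bare corner at 7–10 N for about 1.5 s, then released it. It stands on the bench with no visible gap on either leg, and the job was handed in at about 14.5 s; the sign-off gave no verdict.

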